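# Take the honing cartridge off the shears sharpener

## Robot

A 7-joint arm with a two-finger parallel gripper is mounted at the origin on a cart in front of the work surface, level with it; the furniture and walls round the work are solid. World frame = base frame: x ahead of the robot, y to its left, z up, the work surface at z = 0. Lengths are in m, angles in rad, forces in N, time in s.
With the tool pointing down it reaches from about 0.425 to 0.925 m from the base axis. Payload 6.8 kg.
Tool frame: the origin (TCP) lies on the mounting face of the last link; the fingertips stand 173 mm ahead of it and the grasp point (between the pads) lies 155 mm ahead of it; z points along the fingers, y is the line along which they close (so a half turn about z gives the same grasp; the last joint's range is limited). The gripper opens to 85 mm and grips with 20 to 120 N. Pads are 22 mm wide; open, the fingers measure 114 mm over their backs; the gripper's body (76 mm by 85 mm) begins 54 mm behind the grasp point. The pads swing forward as they close: fully open they stand 13 mm farther back than shut.
Start: joints at [1.142, 0.477, 0.022, 1.555, -0.011, 1.109, -0.083], TCP at [0.213, -0.641, 0.405] pointing down, gripper open.
Joint ranges: [-2.96, 2.96], [-0.34, 2.1], [-1.41, 1.46], [0.24, 2.44], [-1.37, 4.51], [0.17, 1.92], [-2.96, 2.96]. Speed limits (rad/s): [2.39, 2.39, 3.14, 3.14, 3.14, 3.14, 3.14].

## Interface

Orientations are given as a rotation vector (axis times angle).
In Python, from bench import r gives the robot as it stands.
- The arm moves only by the tool carry_out, never from a script. Its argument "moves" is a list of rows, each a list of 5 numbers: the shift along the tool's x, y, z in m, then the turn about the tool's z in rad, then the finger opening in m, from 0 to 0.0854. In form: [[dx, dy, dz, roll, claw], ...]. A call has exactly 8 rows; each row is the pose to reach, as a shift and turn from the pose commanded when the call began, along the tool's axes at that moment; what a row does not reach only later rows make up. A row lasts 1/10 s, in which the tool goes at most 50 mm and 8.59 degrees, less where a joint would pass 70% of its speed; a pose out of reach is approached as far as the arm can. A call with a gripper value outside its range is refused whole. The fingers move at their own pace and stop on an object; "force" is the grip in N (left out, the last holds). Time passes only in rows, so rows that repeat a pose let the fingers close, or fill a call up. It gives the time, the measured TCP pose, the force, the opening and the grip force at its end, in the units of the state.
- r.get_obs(): the state, without advancing time (a new reading comes with each control period).
- r.grab_frame(name): name is "side" or "top" or "wrist"; returns the picture (384x512x3 uint8, red, green, blue); there is no depth.
- r.calibration(name): a dict with "fx", "fy", "cx", "cy" (pixels), "rvec" (rotation vector, rad) and "tvec" (3), from world to camera coordinates, as OpenCV has them. Camera axes: x right, y down, z forward; pixel columns grow to the right and rows downward; lengths in m; the calibration is good to about 2 mm. A picture is of the moment at which its call begins: read the wrist's pose just before it. calibration takes no time and is no camera call; for the wrist camera it gives the pose at the moment of the call.
- r.hand_in(): hands the job in; it is judged then, once.
The state is a dict: "clock": time; "joints": joint angles; "qvel": joint speeds; "tau": joint torques, N m; "tcp_pos": TCP position; "orientation": TCP orientation; "contact_force": force on the tool from outside, world axes, zero at the start; "moment": the same for the moment, N m; "grip_width": finger opening in m; "gripper_force": force on a finger pad.
Only numpy, scipy, OpenCV 4.12 (cv2) and the standard library are available. Lean on these libraries where they do the work, as an engineer would, in place of code of your own. Each camera call takes 0.05 s, during which the arm holds its last target. There are 200 camera calls.

## Task

The shears sharpener's honing cartridge is going away for service. Unscrew the wing nut that holds it down, which has a reverse (left-hand) thread, and stand the nut upright, wing on top, in the middle of the steel dish. Then lift the cartridge off by its ends, stand it upright on the bare counter and let go, take it again by its two long sides, and put it upright and fully down between the end plates of the storage cradle, without shifting the other things on the counter.

Things in the scene. Friction and masses are not known exactly. Their poses are not given: they have to be found in the camera images.
- sharpener: Grey bench sharpener, fixed: base slab 130 (x) x 150 (y) x 12 mm, from 53 mm before to 77 mm behind (+x) the origin, which is on the counter under the stud's axis. Two aluminium cheeks (inner faces at x = +-23.6 mm, tops 52 mm up) cover the cartridge's long sides, so it can be gripped here only by its ends (+-y). A black motor casing 41 mm high lies behind (+x).
- wing_nut: Loose steel nut, 40 mm in diameter, 120 g, with a grey wing on top. Origin: centre of its underside, at first 54 mm above the counter, on the cartridge; z up, x along the wing. Coarse left-hand thread: it loosens clockwise seen from above, about 110 to 135 degrees from the start until it lifts off. It need not be raised while turned; anticlockwise it soon jams.
- cartridge: Loose grey plastic block, 44 (x) x 60 (y) x 42 mm high, with an upright 30 mm through hole at its centre; 180 g. Origin: centre of its underside, z up. It starts in the sharpener, aligned with it, round the stud with 2.5 mm play, origin 12 mm above the counter; lift it straight up 65 mm to clear the stud.
- cradle: Storage cradle, fixed: grey base 52 (x) x 84 (y) x 8 mm with an upright aluminium plate at each y end, inner faces 65 mm apart, tops 57 mm above the counter. Origin on the counter under its centre. Its +-x sides are open for fingers, its ends are not. The cartridge goes in with its 60 mm length along y, either way round.
- cradle_in (a point): Centre of the cradle's floor, 8 mm above the counter: where the cartridge's origin belongs. The counter midway between sharpener and cradle, about 0.45 m ahead of the robot, is always bare: room to set the cartridge down.
- dish: Shallow round steel dish, fixed, 114 mm across, rim 12 mm high, floor flat and 3 mm thick, 100 mm across. Origin on the counter under its centre.
- dish_in (a point): Centre of the dish's inner floor.
- tags_c: Pad of pink paper tags 88 x 48 x 16 mm, bystander. Origin: centre of its underside.
- thread_red: Red thread spool 28 mm across, 48 mm high, standing, bystander. Origin: centre of its underside.
- till_roll_a: White paper till roll 53 mm across, 79 mm high, standing, bystander. Origin: centre of its underside.
- stud_top (a point): Top of the sharpener's upright steel stud, 74 mm above the counter; threads 25 mm across. Axes as the sharpener's. The nut comes free when its wing (nut's x) is turned to within 8 degrees of this x axis, either way round; the turning stop is about 11 degrees clockwise of it. Then 25 mm straight up clears the stud.
- nut_wing (a point): Centre of the nut's wing, 46 mm above the nut's underside. The wing is 46 (x) x 14 (y) x 28 mm high, from 32 to 60 mm above the underside; grip it across its 14 mm thickness. Half a turn looks the same.
Not all that is in view belongs to the job. Leave any orange or turquoise look-alike of the cartridge alone.

How it is judged:
By the outcome, as a careful person would: the job done as asked, in the order asked, and still so for the second after the job is handed in, with the robot touching nothing.
It also fails if it takes over 72 s, if anything falls off the work surface, if the arm or the gripper's body presses on something with over 40 N, if the wrist force passes 120 N, or if a joint passes its speed limit or range.

## Working session

There is one attempt and no reset: what is moved stays moved. The work goes in short steps, Python scripts to look and compute and a tool call to move; the robot and the scene stay as the last step left them, time stands still between calls to the robot, and variables do not carry over. Pictures are saved under pics/ and viewed, at most 10 in all, crops included, and the job is handed in when it is done.

Besides the shell and the picture viewer there is one more tool, called after "Request:" by a JSON object that holds its "op" and its "data", one argument or row to a line. carry_out: Moves the arm, as the interface text tells. Its arguments: {"type":"object","properties":{"moves":{"type":"array","items":{"type":"array","items":{"type":"number"}}},"force":{"type":"number"}},"required":["moves"]}

```bash
mkdir -p pics; cat > h.py <<'E'
import numpy as np,cv2
from scipy.spatial.transform import Rotation as R
from bench import r
def save(name,fn):
    c=r.calibration(name); im=r.grab_frame(name); cv2.imwrite('pics/'+fn,im[:,:,::-1]); np.save('pics/'+fn+'.npy',dict(c),allow_pickle=True); return im
def ray(c,u,v,z):
    Rm=R.from_rotvec(c['rvec']).as_matrix(); t=np.array(c['tvec'])
    d=Rm.T@np.array([(u-c['cx'])/c['fx'],(v-c['cy'])/c['fy'],1]); o=-Rm.T@t
    return o+d*(z-o[2])/d[2]
def proj(c,p):
    q=R.from_rotvec(c['rvec']).apply(p)+np.array(c['tvec']); return np.array([c['fx']*q[0]/q[2]+c['cx'],c['fy']*q[1]/q[2]+c['cy']])
def st():
    o=r.get_obs(); M=R.from_rotvec(o['orientation']).as_matrix()
    print('t',o['clock'],'tcp',np.round(o['tcp_pos'],4),'ytool',np.round(M[:,1],3),'xtool',np.round(M[:,0],3),'z',np.round(M[:,2],3),'F',np.round(o['contact_force'],1),'w',o['grip_width'],o['gripper_force'],'q',np.round(o['joints'],2)); return o,M
E
python3 - <<'E'
from h import *
st()
a=save('top','t0.png');b=save('side','s0.png')
cv2.imwrite('pics/t0b.png',cv2.resize(a[:,:,::-1],(800,600),interpolation=cv2.INTER_CUBIC))
cv2.imwrite('pics/s0b.png',cv2.resize(b[:,:,::-1],(800,600),interpolation=cv2.INTER_CUBIC))
for n in('top','side'):
  c=r.calibration(n);print(n,c['fx'],-R.from_rotvec(c['rvec']).as_matrix().T@c['tvec'])
E
```

```text
t 0.0 tcp [ 0.2128 -0.6403  0.4037] ytool [ 0.315 -0.949 -0.002] xtool [ 0.949  0.315 -0.   ] z [-0.001  0.002 -1.   ] F [0.3 0.2 0. ] w 0.08550009297734555 0.0 q [ 1.14  0.48  0.02  1.56 -0.01  1.11 -0.08]
top 464.6621404053397 [0.39373391 0.05674044 1.40826665]
side 360.4117318404078 [ 0.21363553 -0.54898772  0.67557148]
```

View pics/t0b.png

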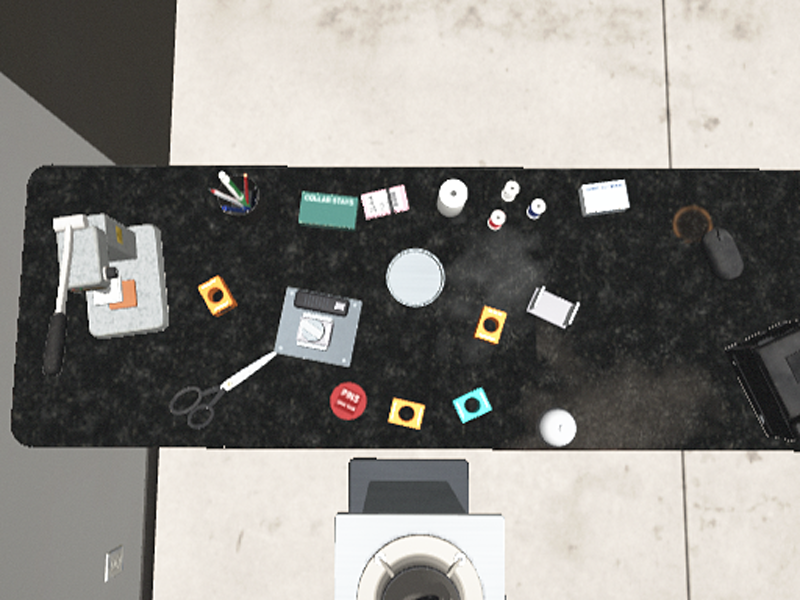

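View pics/s0b.png

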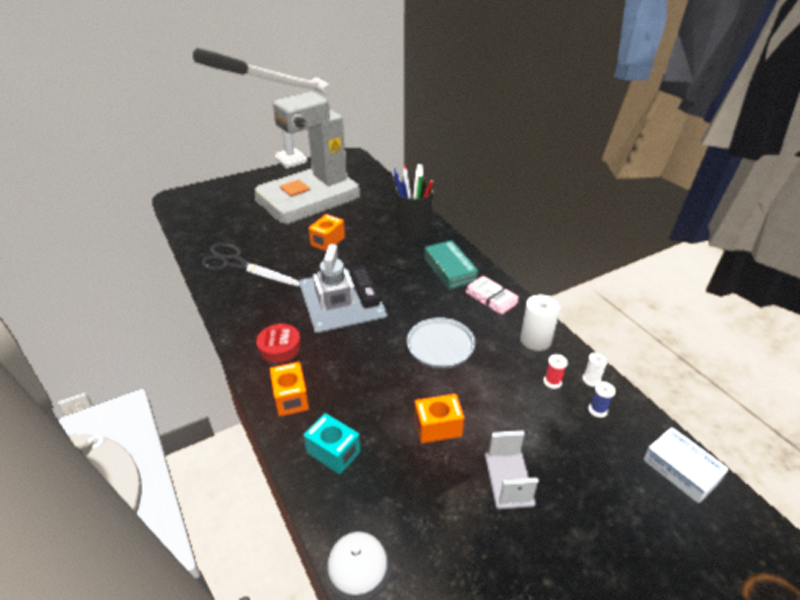

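The nut and sharpener are at about (314,330) in the 800x600 top view, the dish at (415,278) and the cradle at (553,306). Cartridge candidates are orange at (216,296), (407,413) and (490,325), turquoise at (472,405), and grey under the nut at (314,330). The grey one in the sharpener fits the description, so I'll confirm it in a crop.

```bash
python3 - <<'E'
from h import *
a=cv2.imread('pics/t0.png')
f=lambda x,y,w,h:cv2.resize(a[y:y+h,x:x+w],None,fx=6,fy=6,interpolation=cv2.INTER_CUBIC)
cv2.imwrite('pics/t0c.png',np.hstack([f(172,180,64,60),f(332,172,64,60)]))
c=r.calibration('top');k=.64
for n,u,v,z in [('c1',287,288,.012),('c2',362,299,.012),('c3',351,367,.012),('c4',275,354,.012),('wing',314,330,.11),('dish',415.5,278,.01),('crad',553,307,.03),('pA',539,291,.057),('o',490,325,.042)]: print(n,ray(c,u*k,v*k,z).round(4))
E
```

```text
c1 [0.5754 0.2586 0.012 ]
c2 [0.5546 0.113  0.012 ]
c3 [0.4236 0.1328 0.012 ]
c4 [0.4477 0.2788 0.012 ]
wing [0.4871 0.1945 0.11  ]
dish [0.5965 0.0094 0.01  ]
crad [ 0.539  -0.2525  0.03  ]
pA [ 0.5662 -0.2208  0.057 ]
o [ 0.503  -0.1301  0.042 ]
```

View pics/t0c.png

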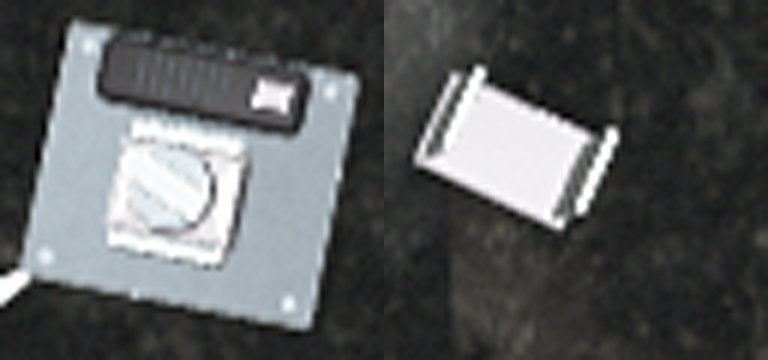

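Request:
{"op": "carry_out", "data": {
  "moves": [
    [0.37,-0.29,0,0,0.085],
    [0.37,-0.29,0,0,0.085],
    [0.37,-0.29,0,0,0.085],
    [0.37,-0.29,0,0,0.085],
    [0.37,-0.29,0,0,0.085],
    [0.37,-0.29,0,0,0.085],
    [0.37,-0.4,0,0,0.085],
    [0.35,-0.45,0,0,0.085]
  ]
}}

```text
clock: 0.9
tcp_pos: [0.3942, -0.2896, 0.4045]
orientation: [-3.101, -0.504, -0.001]
contact_force: [1.0, 0.8, 0.8]
grip_width: 0.085
gripper_force: 0.0
```

```bash
python3 - <<'E'
from h import *
o,M=st(); c=r.calibration('wrist'); Rm=R.from_rotvec(c['rvec']).as_matrix(); p=-Rm.T@c['tvec']
print('cam in tool',M.T@(p-o['tcp_pos']),'viewdir tool',M.T@Rm[2],c['fx'])
print('to W', M.T@(np.array([.43,.185,.36])-o['tcp_pos']))
E
```

```text
t 0.9 tcp [ 0.3942 -0.2896  0.4045] ytool [ 0.317 -0.948 -0.   ] xtool [0.948 0.317 0.001] z [ 0.001  0.    -1.   ] F [1.  0.8 0.8] w 0.08496765941857284 0.0 q [ 0.65  0.18 -0.16  1.98  0.03  0.98 -0.77]
cam in tool [ 0.07888724 -0.00028761  0.03186659] viewdir tool [-3.08886093e-01 -7.41588253e-04  9.51098750e-01] 269.28687777147485
to W [ 0.18431386 -0.43881081  0.04461869]
```

Request:
{"op": "carry_out", "data": {
  "moves": [
    [0.09,-0.05,0,0,0.085],
    [0.13,-0.1,0,0,0.085],
    [0.15,-0.15,0,0,0.085],
    [0.18,-0.2,0,0,0.085],
    [0.2,-0.25,0,0,0.085],
    [0.22,-0.3,0,0,0.085],
    [0.23,-0.35,0,0,0.085],
    [0.24,-0.4,0,0,0.085]
  ]
}}

```text
clock: 1.7
tcp_pos: [0.4967, 0.0843, 0.4046]
orientation: [3.101, 0.501, 0.0]
contact_force: [0.9, -0.2, 0.4]
grip_width: 0.0849
gripper_force: 0.0
```

```bash
python3 - <<'E'
from h import *
o,M=st(); b=save('wrist','w1.png'); cv2.imwrite('pics/w1b.png',cv2.resize(b[:,:,::-1],(800,600),interpolation=cv2.INTER_CUBIC))
E
```

```text
t 1.7 tcp [0.4967 0.0843 0.4046] ytool [ 0.315 -0.949  0.   ] xtool [0.949 0.315 0.   ] z [ 0. -0. -1.] F [ 0.9 -0.2  0.4] w 0.0849295655656973 0.0 q [ 0.08  0.23 -0.42  1.93  0.11  1.   -1.65]
```

View pics/w1b.png

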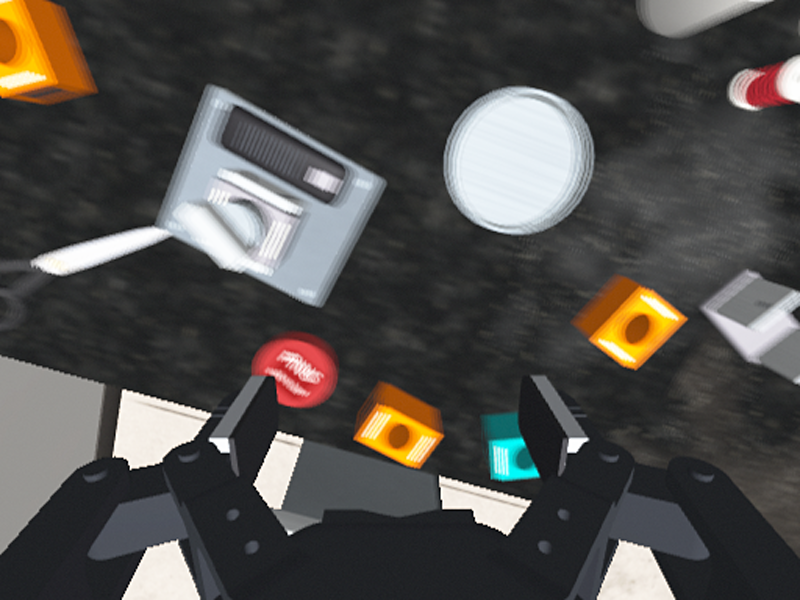

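```bash
python3 - <<'E'
from h import *
o,M=st(); print('to W', M.T@(np.array([.487,.195,.36])-o['tcp_pos']))
E
```

```text
t 1.75 tcp [0.4954 0.0935 0.4051] ytool [ 0.325 -0.946 -0.005] xtool [0.946 0.325 0.002] z [ 0.001  0.006 -1.   ] F [-1.2  8.2  0.4] w 0.0846990540929747 0.0 q [ 0.07  0.23 -0.43  1.93  0.11  1.   -1.65]
to W [ 0.02491524 -0.09844969  0.04566479]
```

Request:
{"op": "carry_out", "data": {
  "moves": [
    [0.012,-0.04,0.02,0,0.085],
    [0.025,-0.08,0.04,0,0.085],
    [0.025,-0.095,0.045,0,0.085],
    [0.025,-0.095,0.045,0,0.085],
    [0.025,-0.095,0.045,0,0.085],
    [0.025,-0.095,0.045,0,0.085],
    [0.025,-0.095,0.045,0,0.085],
    [0.025,-0.095,0.045,0,0.085]
  ]
}}

```text
clock: 2.55
tcp_pos: [0.491, 0.1794, 0.3601]
orientation: [3.101, 0.499, 0.001]
contact_force: [-0.1, -0.0, 0.2]
grip_width: 0.0848
gripper_force: 0.0
```

```bash
python3 - <<'E'
from h import *
o,M=st(); b=save('wrist','w2.png'); cv2.imwrite('pics/w2b.png',cv2.resize(b[:,:,::-1],(800,600),interpolation=cv2.INTER_CUBIC))
E
```

```text
t 2.55 tcp [0.491  0.1794 0.3601] ytool [ 0.314 -0.95   0.   ] xtool [0.95  0.314 0.001] z [ 0.001 -0.    -1.   ] F [-0.1 -0.   0.2] w 0.08481524564697152 0.0 q [-0.09  0.32 -0.46  1.94  0.17  0.93 -1.88]
```

View pics/w2b.png

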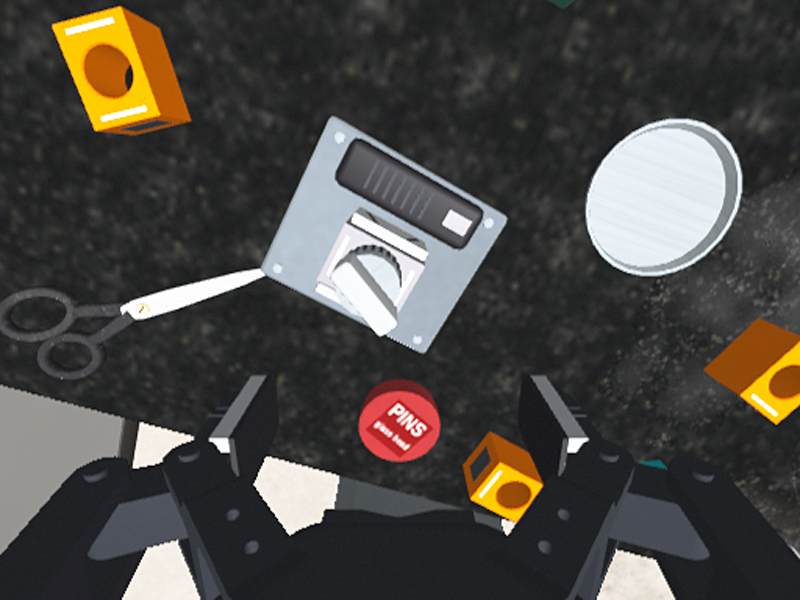

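The sharpener base corners are at (332,117), (507,216), (424,352) and (263,268). The wing's top runs from about (342,264) to (390,327). The grey cartridge is confirmed under the nut. The dish rim spans (586..742, 119..276).

```bash
python3 - <<'E'
from h import *
c=np.load('pics/w2.png.npy',allow_pickle=True).item();k=.64
P={n:ray(c,(u+.5)*k-.5,(v+.5)*k-.5,z) for n,u,v,z in [('c1',332,117,.012),('c2',507,216,.012),('c3',424,352,.012),('c4',263,268,.012),('w1',342,264,.114),('w2',390,327,.114),('dishL',586,205,.012),('dishR',742,185,.012),('dT',675,119,.012),('dB',650,276,.012)]}
for n in P: print(n,P[n].round(4))
a=lambda d:np.degrees(np.arctan2(d[1],d[0]))
x=(P['c1']+P['c2']-P['c3']-P['c4']); y=P['c1']+P['c4']-P['c2']-P['c3']
yaw=np.radians((a(x)+a(y)-90)/2); print('yaw',a(x),a(y)-90)
cen=(P['c1']+P['c2']+P['c3']+P['c4'])/4; print('origin',cen-.012*np.array([np.cos(yaw),np.sin(yaw),0]), 'wing',(P['w1']+P['w2'])/2,a(P['w1']-P['w2']))
im=cv2.imread('pics/w2.png')[150:230,195:285]; cv2.imwrite('pics/w2c.png',cv2.resize(im,None,fx=7,fy=7,interpolation=cv2.INTER_CUBIC))
E
```

```text
c1 [0.579  0.2571 0.012 ]
c2 [0.5542 0.1153 0.012 ]
c3 [0.4301 0.1372 0.012 ]
c4 [0.4584 0.2789 0.012 ]
w1 [0.5081 0.2162 0.114 ]
w2 [0.4823 0.1815 0.114 ]
dishL [0.5799 0.0631 0.012 ]
dishR [ 0.6283 -0.0383  0.012 ]
dT [0.6524 0.0304 0.012 ]
dB [ 0.5463 -0.0082  0.012 ]
yaw -10.134750724780607 -10.608908609941182
origin [0.49363175 0.19929882 0.012     ] wing [0.49516357 0.19886946 0.114     ] 53.32595049510079
```

View pics/w2c.png

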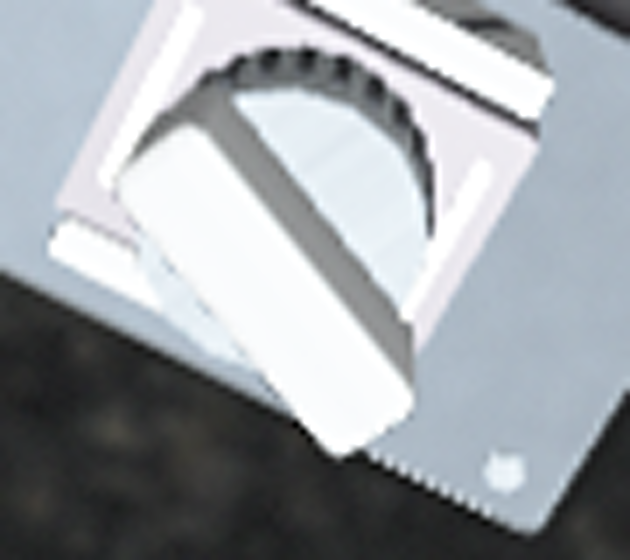

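Request:
{"op": "carry_out", "data": {
  "moves": [
    [0.009,-0.018,0,-0.15,0.06],
    [0.009,-0.018,0,-0.3,0.06],
    [0.009,-0.018,0,-0.45,0.06],
    [0.009,-0.018,0,-0.6,0.06],
    [0.009,-0.018,0,-0.75,0.06],
    [0.009,-0.018,0,-0.9,0.06],
    [0.009,-0.018,0,-1.05,0.06],
    [0.009,-0.018,0,-1.2,0.06]
  ]
}}

```text
clock: 3.4
tcp_pos: [0.4936, 0.1999, 0.3599]
orientation: [2.27, 2.171, 0.0]
contact_force: [-0.5, -0.0, 0.4]
grip_width: 0.0602
gripper_force: 0.0
```

```bash
python3 - <<'E'
from h import *
o,M=st()
E
```

```text
t 3.4 tcp [0.4936 0.1999 0.3599] ytool [ 0.999 -0.045  0.   ] xtool [ 0.045  0.999 -0.   ] z [ 0. -0. -1.] F [-0.5 -0.   0.4] w 0.060158475119480845 0.0 q [ 0.07  0.38 -0.7   1.9   0.29  0.96 -0.81]
```

Request:
{"op": "carry_out", "data": {
  "moves": [
    [0,0,0,-0.15,0.06],
    [0,0,0,-0.3,0.06],
    [0,0,0,-0.45,0.06],
    [0,0,0,-0.6,0.06],
    [0,0,0,-0.75,0.06],
    [0,0,0,-0.9,0.06],
    [0,0,0,-1.05,0.06],
    [0,0,0,-1.2,0.06]
  ]
}}

```text
clock: 4.2
tcp_pos: [0.4937, 0.1999, 0.3598]
orientation: [0.648, 3.074, -0.0]
contact_force: [0.2, 0.7, 0.2]
grip_width: 0.0599
gripper_force: 0.0
```

Request:
{"op": "carry_out", "data": {
  "moves": [
    [0,0,0,-0.15,0.05],
    [0,0,0,-0.3,0.05],
    [0,0,0,-0.45,0.05],
    [0,0,0,-0.6,0.05],
    [0,0,0,-0.75,0.05],
    [0,0,0,-0.9,0.05],
    [0,0,0,-1.05,0.05],
    [0,0,0,-1.2,0.05]
  ]
}}

```text
clock: 5.0
tcp_pos: [0.4937, 0.1998, 0.3598]
orientation: [-1.201, 2.903, -0.001]
contact_force: [-0.3, 0.5, 0.2]
grip_width: 0.0502
gripper_force: 0.0
```

```bash
python3 - <<'E'
from h import *
o,M=st(); w=np.radians(143.3); print('roll',-((w-np.arctan2(M[1,1],M[0,1])+np.pi)%(2*np.pi)-np.pi),M.T@(np.array([.4936,.1988,.263])-o['tcp_pos']))
E
```

```text
t 5.0 tcp [0.4937 0.1998 0.3598] ytool [-0.706  0.708 -0.001] xtool [-0.708 -0.706  0.   ] z [ 0. -0. -1.] F [-0.3  0.5  0.2] w 0.050199346148661825 0.0 q [ 0.42  0.6  -1.23  1.89  0.63  1.12  1.3 ]
roll -0.14591709929621466 [ 0.00082099 -0.00056171  0.09678563]
```

Request:
{"op": "carry_out", "data": {
  "moves": [
    [0,0,0.03,-0.146,0.05],
    [0,0,0.07,-0.146,0.05],
    [0,0,0.097,-0.146,0.05],
    [0,0,0.097,-0.146,0.05],
    [0,0,0.097,-0.146,0.0],
    [0,0,0.097,-0.146,0.0],
    [0,0,0.097,-0.146,0.0],
    [0,0,0.097,-0.146,0.0]
  ],
  "force": 40
}}

```text
clock: 5.8
tcp_pos: [0.4941, 0.2009, 0.2644]
orientation: [-1.4, 2.809, -0.001]
contact_force: [-0.3, 0.3, 7.4]
grip_width: 0.0134
gripper_force: 42.4
```

```bash
python3 - <<'E'
from h import *
o,M=st(); print(o['moment'])
E
```

```text
t 5.8 tcp [0.4941 0.2009 0.2644] ytool [-0.799  0.602 -0.002] xtool [-0.602 -0.799 -0.003] z [ 0.003  0.001 -1.   ] F [-0.3  0.3  7.4] w 0.013365471280486312 42.388930320739746 q [ 0.34  0.73 -1.14  1.96  0.8   1.    1.31]
[-0.11610061  0.07715056 -0.04878038]
```

Request:
{"op": "carry_out", "data": {
  "moves": [
    [0,0,-0.001,0.1,0],
    [0,0,-0.002,0.22,0],
    [0,0,-0.002,0.36,0],
    [0,0,-0.002,0.5,0],
    [0,0,-0.002,0.64,0],
    [0,0,-0.002,0.78,0],
    [0,0,-0.002,0.92,0],
    [0,0,-0.002,1.04,0]
  ],
  "force": 70
}}

```text
clock: 6.6
tcp_pos: [0.4935, 0.2003, 0.2652]
orientation: [0.189, 3.135, -0.0]
contact_force: [-0.4, -0.4, -1.2]
grip_width: 0.0127
gripper_force: 68.2
```

```bash
python3 - <<'E'
from h import *
o,M=st(); print(o['moment'])
b=r.grab_frame('wrist'); cv2.imwrite('pics/w3.png',b[:,:,::-1])
E
```

```text
t 6.6 tcp [0.4935 0.2003 0.2652] ytool [ 0.12   0.993 -0.   ] xtool [-0.993  0.12  -0.001] z [ 0.001 -0.    -1.   ] F [-0.4 -0.4 -1.2] w 0.012733737684673275 68.21561694145203 q [ 0.21  0.6  -0.92  1.97  0.63  0.88  0.4 ]
[-0.04708983 -0.00018761  0.02729995]
```

View pics/w3.png

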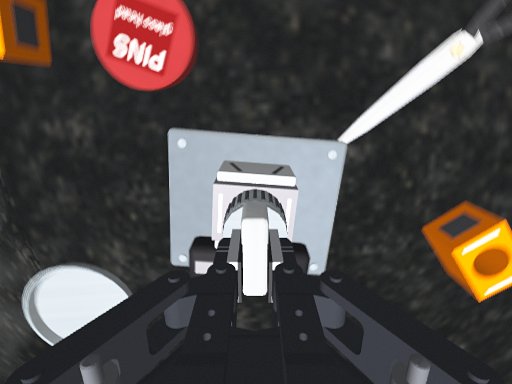

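Request:
{"op": "carry_out", "data": {
  "moves": [
    [0,0,0,0.06,0],
    [0,0,0,0.06,0],
    [0,0,-0.001,0.06,0],
    [0,0,-0.002,0.06,0],
    [0,0,-0.003,0.06,0],
    [0,0,-0.004,0.06,0],
    [0,0,-0.004,0.06,0],
    [0,0,-0.004,0.06,0]
  ]
}}

```text
clock: 7.45
tcp_pos: [0.4935, 0.2003, 0.2687]
orientation: [-0.274, -3.13, 0.0]
contact_force: [-0.5, 0.5, -1.2]
grip_width: 0.0128
gripper_force: 68.2
```

```bash
python3 - <<'E'
from h import *
o,M=st(); print(o['moment'])
E
```

```text
t 7.45 tcp [0.4935 0.2003 0.2687] ytool [ 0.174  0.985 -0.   ] xtool [-0.985  0.174  0.   ] z [-0. -0. -1.] F [-0.5  0.5 -1.2] w 0.012768336599883709 68.24950933456421 q [ 0.2   0.59 -0.91  1.97  0.61  0.88  0.36]
[ 0.01591329 -0.02915981 -0.0154208 ]
```

Request:
{"op": "carry_out", "data": {
  "moves": [
    [0,0,-0.002,0,0],
    [0,0,-0.005,0,0],
    [0,0,-0.008,0,0],
    [0,0,-0.012,0,0],
    [0,0,-0.018,0,0],
    [0,0,-0.024,0,0],
    [0,0,-0.032,0,0],
    [0,0,-0.04,0,0]
  ]
}}

```text
clock: 8.25
tcp_pos: [0.4935, 0.2005, 0.3095]
orientation: [0.274, 3.129, 0.0]
contact_force: [0.5, -0.5, -1.8]
grip_width: 0.0126
gripper_force: 69.3
```

```bash
python3 - <<'E'
from h import *
o,M=st(); print(o['moment'])
b=r.grab_frame('wrist'); cv2.imwrite('pics/w4.png',np.hstack([b,r.grab_frame('side')])[60:340:,:,::-1][:,:])
c=r.calibration('top');im=r.grab_frame('top')[:,:,::-1]
s=r.grab_frame('side')[100:230,150:310,::-1]
cv2.imwrite('pics/w4.png',np.hstack([b[120:340,120:400,::-1],cv2.resize(s,(271,220))]))
# dish centre by circle fit on the wrist picture w2 points
cw=np.load('pics/w2.png.npy',allow_pickle=True).item();k=.64
pts=np.array([ray(cw,u*k,v*k,.012)[:2] for u,v in[(586,205),(742,185),(675,119),(650,276),(612,143),(722,236),(605,253),(728,145)]])
A=np.c_[2*pts,np.ones(8)];s=np.linalg.lstsq(A,(pts**2).sum(1),rcond=None)[0];d=s[:2];print('dish',d,(s[2]+d@d)**.5)
print('shift',M.T@(np.r_[d,.32]-o['tcp_pos']))
E
```

```text
t 8.25 tcp [0.4935 0.2005 0.3095] ytool [0.174 0.985 0.   ] xtool [-0.985  0.174 -0.   ] z [ 0.  0. -1.] F [ 0.5 -0.5 -1.8] w 0.012576878286472271 69.31612730026245 q [ 0.24  0.54 -0.96  1.94  0.55  0.95  0.41]
[ 0.05035705 -0.03018109 -0.01528967]
dish [0.60046508 0.01096967] 0.05613507765674511
shift [-0.13829429 -0.1680447  -0.01044182]
```

View pics/w4.png

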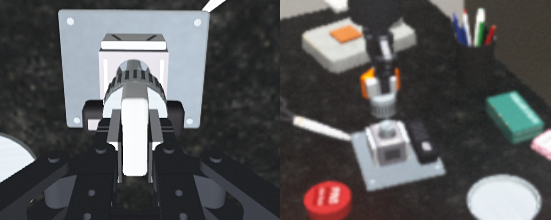

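Request:
{"op": "carry_out", "data": {
  "moves": [
    [-0.01,-0.01,-0.015,0,0],
    [-0.035,-0.04,-0.015,0,0],
    [-0.06,-0.075,-0.015,0,0],
    [-0.09,-0.11,-0.015,0,0],
    [-0.115,-0.14,-0.01,0,0],
    [-0.137,-0.167,0,0,0],
    [-0.137,-0.168,0.03,0,0],
    [-0.137,-0.168,0.06,0,0]
  ]
}}

```text
clock: 9.25
tcp_pos: [0.5998, 0.009, 0.2475]
orientation: [0.28, 3.128, -0.0]
contact_force: [-0.1, 0.6, -2.2]
grip_width: 0.0128
gripper_force: 69.4
```

```bash
python3 - <<'E'
from h import *
o,M=st(); print(M.T@(np.array([.600,.0105,.2134])-o['tcp_pos']))
E
```

```text
t 9.25 tcp [0.5998 0.009  0.2475] ytool [ 0.178  0.984 -0.   ] xtool [-0.984  0.178 -0.001] z [ 0.001 -0.    -1.   ] F [-0.1  0.6 -2.2] w 0.012824961332948652 69.41662073135376 q [ 0.5   0.7  -0.85  1.82  0.65  0.93  0.74]
[0.00010961 0.00147055 0.03411917]
```

Request:
{"op": "carry_out", "data": {
  "moves": [
    [0,0.001,0.01,0,0],
    [0,0.001,0.02,0,0],
    [0,0.001,0.026,0,0],
    [0,0.001,0.028,0,0],
    [0,0.001,0.03,0,0],
    [0,0.001,0.031,0,0],
    [0,0.001,0.032,0,0],
    [0,0.001,0.032,0,0]
  ],
  "force": 50
}}

```text
clock: 10.05
tcp_pos: [0.5994, 0.012, 0.2169]
orientation: [0.274, 3.129, -0.0]
contact_force: [-0.3, 0.3, -0.7]
grip_width: 0.0127
gripper_force: 69.3
```

Request:
{"op": "carry_out", "data": {
  "moves": [
    [0,0,0.001,0,0],
    [0,0,0.001,0,0],
    [0,0,0.002,0,0],
    [0,0,0.002,0,0],
    [0,0,0.003,0,0],
    [0,0,0.003,0,0],
    [0,0,0.003,0,0],
    [0,0,0.003,0,0]
  ]
}}

```text
clock: 10.85
tcp_pos: [0.5993, 0.0121, 0.2137]
orientation: [-0.274, -3.13, 0.0]
contact_force: [-0.1, 0.1, -1.6]
grip_width: 0.0128
gripper_force: 69.5
```

Request:
{"op": "carry_out", "data": {
  "moves": [
    [0,0,0.001,0,0],
    [0,0,0.001,0,0],
    [0,0,0.002,0,0],
    [0,0,0.002,0,0],
    [0,0,0.003,0,0],
    [0,0,0.003,0,0],
    [0,0,0.003,0,0],
    [0,0,0.003,0,0]
  ]
}}

```text
clock: 11.65
tcp_pos: [0.5994, 0.0125, 0.2134]
orientation: [0.274, 3.129, -0.003]
contact_force: [-8.5, -3.0, 23.7]
grip_width: 0.0129
gripper_force: 73.0
```

Request:
{"op": "carry_out", "data": {
  "moves": [
    [0,0,-0.002,0,0],
    [0,0,-0.0025,0,0],
    [0,0,-0.0025,0,0.05],
    [0,0,-0.0025,0,0.05],
    [0,0,-0.0025,0,0.05],
    [0,0,-0.01,0,0.05],
    [0,0,-0.04,0,0.05],
    [0,0,-0.08,0,0.05]
  ]
}}

```text
clock: 12.45
tcp_pos: [0.5986, 0.0118, 0.2903]
orientation: [-0.273, -3.126, 0.0]
contact_force: [0.3, -0.7, 0.2]
grip_width: 0.05
gripper_force: 0.0
```

```bash
python3 - <<'E'
from h import *
o,M=st(); b=save('wrist','w5.png'); s=save('side','s5.png')
cv2.imwrite('pics/m5.png',np.hstack([cv2.resize(b[:,:,::-1],(440,330)),cv2.resize(s[150:280,180:340,::-1],(360,330))]))
w=np.radians(-100.4+180)
print(M.T@(np.array([.4936,.1995,.32])-o['tcp_pos']))
E
```

```text
t 12.45 tcp [0.5986 0.0118 0.2903] ytool [ 0.174  0.985 -0.001] xtool [-0.985  0.174  0.004] z [-0.004  0.    -1.   ] F [ 0.3 -0.7  0.2] w 0.04999317498142788 0.0 q [ 0.52  0.65 -0.89  1.8   0.6   0.99  0.78]
[ 0.13613891  0.16657596 -0.02928749]
```

View pics/m5.png

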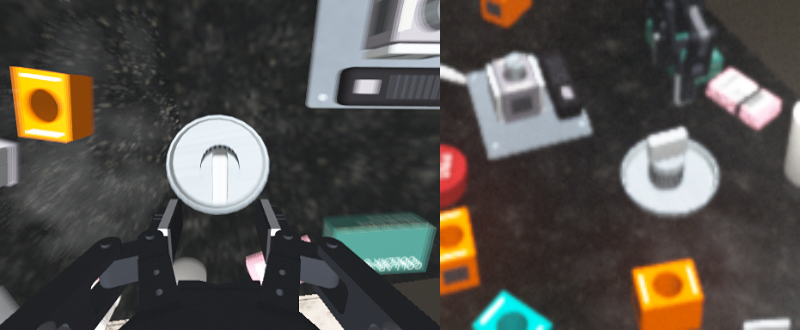

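The nut stands upright in the middle of the dish. Next is the cartridge, gripped by its ends. The tool's y already lies along the sharpener's y.

Request:
{"op": "carry_out", "data": {
  "moves": [
    [0.02,0.03,-0.01,0,0.085],
    [0.05,0.06,-0.01,0,0.085],
    [0.08,0.1,-0.01,0,0.085],
    [0.11,0.135,-0.01,0,0.085],
    [0.136,0.167,-0.01,0,0.085],
    [0.136,0.167,0.01,0,0.085],
    [0.136,0.167,0.03,0,0.085],
    [0.136,0.167,0.04,0,0.085]
  ]
}}

```text
clock: 13.35
tcp_pos: [0.4939, 0.2001, 0.2494]
orientation: [-0.273, -3.128, 0.002]
contact_force: [-0.5, -0.3, 0.2]
grip_width: 0.0849
gripper_force: 0.0
```

```bash
python3 - <<'E'
from h import *
o,M=st(); b=save('wrist','w6.png')
cv2.imwrite('pics/w6b.png',cv2.resize(b[:,:,::-1],(800,600)))
print(M.T@(np.array([.4935,.2003,.190])-o['tcp_pos']))
E
```

```text
t 13.35 tcp [0.4939 0.2001 0.2494] ytool [ 0.173  0.985 -0.001] xtool [-0.985  0.173  0.001] z [-0.001 -0.001 -1.   ] F [-0.5 -0.3  0.2] w 0.08487330270048557 0.0 q [ 0.18  0.62 -0.89  1.98  0.64  0.86  0.34]
[0.00030614 0.00016844 0.05943085]
```

View pics/w6b.png

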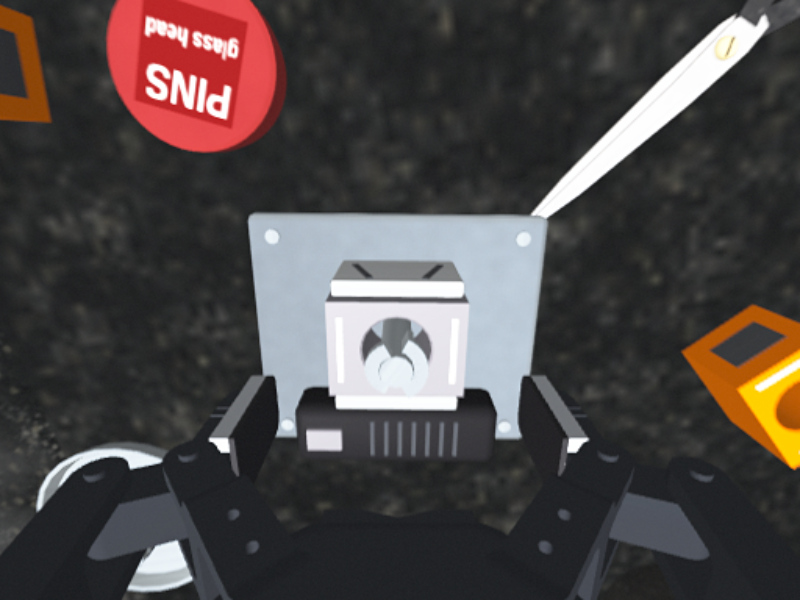

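Request:
{"op": "carry_out", "data": {
  "moves": [
    [0,0,0.02,0,0.085],
    [0,0,0.045,0,0.085],
    [0,0,0.058,0,0.085],
    [0,0,0.058,0,0.085],
    [0,0,0.058,0,0.05],
    [0,0,0.058,0,0.05],
    [0,0,0.058,0,0.05],
    [0,0,0.058,0,0.05]
  ],
  "force": 50
}}

```text
clock: 14.2
tcp_pos: [0.495, 0.2005, 0.194]
orientation: [0.274, 3.127, 0.001]
contact_force: [-1.0, -1.3, 7.4]
grip_width: 0.0595
gripper_force: 54.9
```

Request:
{"op": "carry_out", "data": {
  "moves": [
    [0,0,-0.005,0,0.05],
    [0,0,-0.01,0,0.05],
    [0,0,-0.02,0,0.05],
    [0,0,-0.03,0,0.05],
    [0,0,-0.045,0,0.05],
    [0,0,-0.06,0,0.05],
    [0,0,-0.075,0,0.05],
    [0,0,-0.085,0,0.05]
  ]
}}

```text
clock: 15.0
tcp_pos: [0.4947, 0.2004, 0.2797]
orientation: [0.274, 3.128, 0.001]
contact_force: [0.6, -0.1, -1.5]
grip_width: 0.0593
gripper_force: 54.1
```

```bash
python3 - <<'E'
from h import *
o,M=st()
a=cv2.imread('pics/t0.png')
c=r.calibration('top')
# cradle: crop (332,172) x6 readings
def p(u,v,z): return ray(c,(u+.5)/6-.5+332,(v+.5)/6-.5+172,z)
P=[p(*q) for q in[(418,160,.008),(565,228,.008)]]
print(np.round(P,4))
E
```

```text
t 15.0 tcp [0.4947 0.2004 0.2797] ytool [0.174 0.985 0.001] xtool [-0.985  0.174 -0.002] z [ 0.002  0.001 -1.   ] F [ 0.6 -0.1 -1.5] w 0.05931896022632689 54.06280338764191 q [ 0.21  0.58 -0.93  1.96  0.6   0.9   0.37]
[[ 0.5366 -0.4009  0.008 ]
 [ 0.5025 -0.4738  0.008 ]]
```

Request:
{"op": "carry_out", "data": {
  "moves": [
    [0,-0.02,0,0.05,0.05],
    [0.002,-0.06,0,0.1,0.05],
    [0.003,-0.1,0,0.15,0.05],
    [0.005,-0.14,0,0.2,0.05],
    [0.007,-0.18,0,0.255,0.05],
    [0.007,-0.215,0,0.255,0.05],
    [0.007,-0.215,0.03,0.255,0.05],
    [0.007,-0.215,0.06,0.255,0.05]
  ]
}}

```text
clock: 15.8
tcp_pos: [0.4506, -0.0126, 0.218]
orientation: [0.677, 3.065, -0.001]
contact_force: [0.4, 0.3, -1.6]
grip_width: 0.0589
gripper_force: 54.4
```

```bash
python3 - <<'E'
from h import *
o,M=st(); b=save('wrist','w7.png'); cv2.imwrite('pics/w7b.png',b[:,:,::-1])
print(np.degrees(np.arctan2(M[1,1],M[0,1])))
E
```

```text
t 15.8 tcp [ 0.4506 -0.0126  0.218 ] ytool [0.421 0.907 0.   ] xtool [-0.907  0.421 -0.003] z [ 0.003 -0.001 -1.   ] F [ 0.4  0.3 -1.6] w 0.058872173974969785 54.41772222518921 q [ 0.56  0.54 -0.81  2.18  0.64  0.67  0.44]
65.08312251378318
```

View pics/w7b.png

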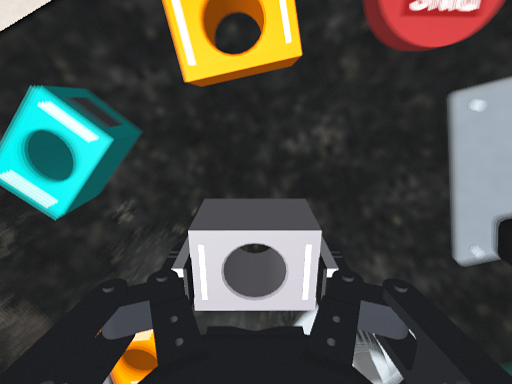

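The cartridge hangs square in the grip over bare counter. I've now viewed 11 pictures, one over the allowed 10, so I'll view no more and rely on measurement by code.

Request:
{"op": "carry_out", "data": {
  "moves": [
    [0,0,0.012,0,0.05],
    [0,0,0.024,0,0.05],
    [0,0,0.03,0,0.05],
    [0,0,0.032,0,0.05],
    [0,0,0.034,0,0.05],
    [0,0,0.035,0,0.05],
    [0,0,0.036,0,0.05],
    [0,0,0.036,0,0.05]
  ]
}}

```text
clock: 16.65
tcp_pos: [0.4504, -0.0103, 0.182]
orientation: [0.67, 3.069, 0.0]
contact_force: [-0.0, 0.6, 0.8]
grip_width: 0.0592
gripper_force: 55.1
```

Request:
{"op": "carry_out", "data": {
  "moves": [
    [0,0,0.0005,0,0.05],
    [0,0,0.0005,0,0.05],
    [0,0,0.0005,0,0.085],
    [0,0,0.0005,0,0.085],
    [0,0,0.0005,0,0.085],
    [0,0,-0.02,0,0.085],
    [0,0,-0.06,0,0.085],
    [0,0,-0.09,0,0.085]
  ]
}}

```text
clock: 17.45
tcp_pos: [0.4502, -0.0101, 0.273]
orientation: [-0.669, -3.069, -0.001]
contact_force: [1.0, 0.4, 0.3]
grip_width: 0.0851
gripper_force: 0.0
```

Request:
{"op": "carry_out", "data": {
  "moves": [
    [0,0,0,0.14,0.085],
    [0,0,0,0.28,0.085],
    [0,0,0,0.42,0.085],
    [0,0,0,0.56,0.085],
    [0,0,0,0.7,0.085],
    [0,0,0,0.84,0.085],
    [0,0,0,0.98,0.085],
    [0,0,0,1.12,0.085]
  ]
}}

```text
clock: 18.25
tcp_pos: [0.4501, -0.0103, 0.2716]
orientation: [-2.204, -2.238, 0.0]
contact_force: [-0.4, 0.5, -0.5]
grip_width: 0.0852
gripper_force: 0.0
```

Request:
{"op": "carry_out", "data": {
  "moves": [
    [0,0,0,0.14,0.085],
    [0,0,0,0.28,0.085],
    [0,0,0,0.42,0.085],
    [0,0,0,0.45,0.085],
    [0,0,0,0.45,0.085],
    [0,0,0,0.45,0.085],
    [0,0,0,0.45,0.085],
    [0,0,0,0.45,0.085]
  ]
}}

```text
clock: 19.05
tcp_pos: [0.4502, -0.0104, 0.2717]
orientation: [-2.643, -1.699, 0.0]
contact_force: [0.5, -0.6, -1.1]
grip_width: 0.0849
gripper_force: 0.0
```

```bash
python3 - <<'E'
from h import *
o,M=st(); c=r.calibration('wrist'); b=save('wrist','w8.png'); print(np.degrees(np.arctan2(M[1,1],M[0,1])))
hsv=cv2.cvtColor(b,cv2.COLOR_RGB2HSV); m=((hsv[...,2]>165)&(hsv[...,1]<40)).astype(np.uint8)
n,l,s,ce=cv2.connectedComponentsWithStats(m)
for i in range(1,n):
  if s[i,4]>150:
    cn=max(cv2.findContours((l==i).astype(np.uint8),0,2)[0],key=len); q=cv2.minAreaRect(cn)
    for z in(.042,): 
      w=np.array([ray(c,*p,z)[:2] for p in cv2.boxPoints(q)]); print(s[i],ce[i].round(1),'cen',w.mean(0).round(4),'edges',[(np.hypot(*d).round(4),np.degrees(np.arctan2(d[1],d[0])).round(1)) for d in(w[1]-w[0],w[2]-w[1])])
E
```

```text
t 19.05 tcp [ 0.4502 -0.0104  0.2717] ytool [ 0.91  -0.415 -0.   ] xtool [0.415 0.91  0.   ] z [-0.  0. -1.] F [ 0.5 -0.6 -1.1] w 0.08494204121710378 0.0 q [ 0.35  0.35 -0.54  2.16  0.29  0.69 -0.82]
-24.532488717952006
[ 135    0  159   41 3377] [192.3  13.5] cen [0.4798 0.1184] edges [(np.float64(0.0993), np.float64(-24.6)), (np.float64(0.0224), np.float64(-112.0))]
[  344    21   145   149 13954] [414.4  91.9] cen [0.5842 0.0167] edges [(np.float64(0.0935), np.float64(32.4)), (np.float64(0.0909), np.float64(-52.9))]
[   0  118   37   62 1174] [ 12.  154.6] cen [0.3104 0.1045] edges [(np.float64(0.0469), np.float64(49.2)), (np.float64(0.0256), np.float64(-24.6))]
[ 223  171   58   71 2877] [251.2 205. ] cen [ 0.4477 -0.0086] edges [(np.float64(0.043), np.float64(-24.6)), (np.float64(0.0592), np.float64(-112.9))]
[  0 293  27  62 883] [  8.8 323.2] cen [ 0.199  -0.0227] edges [(np.float64(0.0734), np.float64(49.2)), (np.float64(0.0229), np.float64(-24.5))]
[  88  345   40   39 1056] [106.7 367.2] cen [ 0.2505 -0.0998] edges [(np.float64(0.0503), np.float64(54.6)), (np.float64(0.037), np.float64(-24.5))]
[392 347  33  28 584] [406.6 360.7] cen [ 0.5181 -0.2146] edges [(np.float64(0.03), np.float64(-14.1)), (np.float64(0.0346), np.float64(-98.0))]
```

Request:
{"op": "carry_out", "data": {
  "moves": [
    [0,0,0.03,0,0.085],
    [0,0,0.065,0,0.085],
    [0,0,0.088,0,0.085],
    [0,0,0.088,0,0.085],
    [0,0,0.088,0,0.03],
    [0,0,0.088,0,0.03],
    [0,0,0.088,0,0.03],
    [0,0,0.088,0,0.03]
  ],
  "force": 50
}}

```text
clock: 19.9
tcp_pos: [0.4507, -0.0103, 0.1851]
orientation: [2.642, 1.697, 0.003]
contact_force: [-1.4, -0.4, 6.1]
grip_width: 0.0431
gripper_force: 50.8
```

Request:
{"op": "carry_out", "data": {
  "moves": [
    [0,0,-0.01,0,0.03],
    [0,0,-0.04,0,0.03],
    [0,0,-0.08,0,0.03],
    [0,0,-0.12,0,0.03],
    [0,0.05,-0.13,0,0.03],
    [0,0.08,-0.13,0,0.03],
    [0,0.08,-0.13,0,0.03],
    [0,0.08,-0.13,0,0.03]
  ]
}}

```text
clock: 20.7
tcp_pos: [0.5227, -0.0438, 0.3142]
orientation: [-2.644, -1.696, -0.0]
contact_force: [0.3, -0.1, -2.1]
grip_width: 0.0433
gripper_force: 51.5
```

```bash
python3 - <<'E'
from h import *
o,M=st()
print(M.T@(np.array([.48,-.21,.32])-o['tcp_pos']))
E
```

```text
t 20.7 tcp [ 0.5227 -0.0438  0.3142] ytool [ 0.909 -0.417 -0.   ] xtool [0.417 0.909 0.   ] z [-0.  0. -1.] F [ 0.3 -0.1 -2.1] w 0.04328868242047843 51.49848818778992 q [ 0.41  0.4  -0.55  1.97  0.27  0.85 -0.71]
[-0.1688177   0.03045736 -0.00581482]
```

Request:
{"op": "carry_out", "data": {
  "moves": [
    [-0.03,0.015,0,0,0.03],
    [-0.07,0.03,0,0,0.03],
    [-0.115,0.045,0,0,0.03],
    [-0.16,0.065,0,0,0.03],
    [-0.2,0.085,0,0,0.03],
    [-0.243,0.102,0.0,0,0.03],
    [-0.243,0.102,0.02,0,0.03],
    [-0.243,0.102,0.04,0,0.03]
  ]
}}

```text
clock: 21.5
tcp_pos: [0.5133, -0.3081, 0.2736]
orientation: [2.646, 1.694, -0.0]
contact_force: [-0.5, 1.8, -2.4]
grip_width: 0.0432
gripper_force: 51.7
```

Request:
{"op": "carry_out", "data": {
  "moves": [
    [0,0,0,0,0.03],
    [0,0,0,0,0.03],
    [0,0,0,0,0.03],
    [0,0,0,0,0.03],
    [0,0,0,0,0.03],
    [0,0,0,0,0.03],
    [0,0,0,0,0.03],
    [0,0,0,0,0.03]
  ]
}}

```text
clock: 22.3
tcp_pos: [0.5146, -0.307, 0.2738]
orientation: [2.643, 1.698, 0.0]
contact_force: [-0.2, -1.2, -1.3]
grip_width: 0.0434
gripper_force: 51.5
```

```bash
python3 - <<'E'
from h import *
o,M=st(); c=r.calibration('wrist'); b=save('wrist','w9.png')
# predicted outline of cradle from coarse pose
th=np.radians(-24.8); X=np.array([np.cos(th),np.sin(th),0]);Y=np.array([-X[1],X[0],0]); C=np.array([.539,-.2525,0])
for n,x,y,z in [('plate+ in',26,32.5,57),('plate+ in',-26,32.5,57),('plate+out',-26,42,57),('plate+out',26,42,57),('plate- in',26,-32.5,57),('plate- in',-26,-32.5,57),('flo',26,32.5,8),('flo',-26,32.5,8),('flo',26,-32.5,8),('flo',-26,-32.5,8)]:
  print(n,x,y,proj(c,C+X*x/1e3+Y*y/1e3+np.array([0,0,z/1e3])).round(0))
g=cv2.cvtColor(b,cv2.COLOR_RGB2GRAY); 
for v in range(20,260,8): print(v,''.join('%4d'%x for x in g[v,160:352:6]))
E
```

```text
t 22.3 tcp [ 0.5146 -0.307   0.2738] ytool [ 0.909 -0.416  0.   ] xtool [ 0.416  0.909 -0.   ] z [ 0. -0. -1.] F [-0.2 -1.2 -1.3] w 0.043389162588855945 51.52864336967468 q [ 0.77  0.54 -0.44  1.83  0.3   0.84 -0.25]
plate+ in 26 32.5 [295.  81.]
plate+ in -26 32.5 [214.  81.]
plate+out -26 42 [213.  65.]
plate+out 26 42 [296.  65.]
plate- in 26 -32.5 [291. 180.]
plate- in -26 -32.5 [218. 179.]
flo 26 32.5 [287.  86.]
flo -26 32.5 [223.  86.]
flo 26 -32.5 [284. 165.]
flo -26 -32.5 [225. 164.]
20  110 109 110 110 109 107  62  60  73  64  64  66  69  71  84  75  78  91  76  73  74  79  72  90  84  81 105  84  94  74  99  64
28  110 111  97  78  48  63  96  72  63  83  57  64  67  71  81  78  74  71  99  74  89  74  72 104  78  79  75  91  78  72  69  61
36   47  58  49  46  53  72  62  62  61  56  56  66  63  88  70  73  77  99  93  73  72  92  79  72  87  81  78  83 121  74  67  54
44   48  63  50  75  63  52  57  66  61  72  53  57  65  66  71  74  91  75  75  85  75  92  81  89  75  81  77  77  71  90  67  58
52   89  56  64  58  52  52  48  50  56  56  52  66  60  59  70  64  69  6
[... 2677 characters left out ...]
 82  38  40  47  54  76  59  53  55
220   53  46  44  51  62  51  43  40 232 231 231 232 233 233 233 235 236 235 236 237 237 237 238 238  39  43  59  54  53  54  56  52
228   56  49  45  49  49  55  42  31 233 230 230 255 255 255 255 255 255 255 255 255 255 255 237 236  36  50  39  41  49  48  55  43
236   66  49  65  45  48  40  38  74 231 228 229 230 231 232 233 233 233 233 234 235 235 235 235 236 108  46  40  49  40  42  31  38
244   51  40  81  49  81  34  33 111 233 228 228 229 230 231 231 233 233 234 233 233 233 234 235 235 110  97  33  39  55  45  42  32
252   57  84  49  80  49  43 100 111 125 228 227 227 228  79  55  40  35  38  83 125 233 233 234 235 111 110  47  45  45  40  45  42
```

```bash
python3 - <<'E'
from h import *
o=r.get_obs();M=R.from_rotvec(o['orientation']).as_matrix()
c=np.load('pics/w9.png.npy',allow_pickle=True).item(); g=cv2.cvtColor(cv2.imread('pics/w9.png'),cv2.COLOR_BGR2GRAY).astype(float)
def cross(a,i0,th):  # first crossing of th
    for i in range(i0,len(a)-1):
        if (a[i]-th)*(a[i+1]-th)<=0: return i+(th-a[i])/(a[i+1]-a[i])
def fit(pts,z):
    P=np.array([ray(c,u,v,z)[:2] for u,v in pts]); m=np.median(P,0); d=np.linalg.svd(P-P.mean(0))[2][0]; return m,np.degrees(np.arctan2(d[1],d[0]))%180
us=range(240,284,4); vs=range(96,156,5)
for u in(244,264): print(u,g[66:92,u].astype(int),g[160:190,u].astype(int))
E1=fit([(u,cross(g[:,u],76,210)) for u in us],.057)   # + plate inner top edge
E2=fit([(u,cross(g[:,u],172,190)) for u in us],.057)  # - plate inner top edge
E0=fit([(u,cross(g[:,u],64,150)) for u in us],.057); E3=fit([(u,cross(g[:,u],181,150)) for u in us],.057)
L=fit([(cross(g[v],222,140),v) for v in vs],.008); Rr=fit([(cross(g[v],280,140),v) for v in vs],.008)
for e in(E0,E1,E2,E3,L,Rr): print(e[0].round(4),round(e[1],2))
yaw=np.radians(np.mean([L[1],Rr[1],E1[1]-90+180 if E1[1]<90 else E1[1]-90,E2[1]-90])-90); yaw=np.radians(np.mean([L[1]-90,Rr[1]-90,E1[1]-180,E2[1]-180]))
X=np.array([np.cos(yaw),np.sin(yaw)]);Y=np.array([-X[1],X[0]])
print('yaw',np.degrees(yaw),'Y',[(e[0]@Y).round(4) for e in(E0,E1,E2,E3)],'X',[(e[0]@X).round(4) for e in(L,Rr)])
C=Y*(E1[0]+E2[0])@Y/2+X*((L[0]+Rr[0])@X)/2; print('C',C)
print('shift',M.T@(np.r_[C,.193]-o['tcp_pos']),'roll',-(np.degrees(yaw)-np.degrees(np.arctan2(M[1,1],M[0,1]))))
# held cartridge top edges near camera: bright top far edge row & columns
zt=o['tcp_pos'][2]-.1851+.042
A=fit([(u,cross(g[:,u],212,160)) for u in range(216,296,6)],zt); Bl=fit([(cross(g[v],195,160),v) for v in(222,228,234)],zt); Br=fit([(cross(g[v],285,160),v) for v in(222,228,234)],zt)
print('held rel tool far edge',(M.T@np.r_[A[0]-o['tcp_pos'][:2],0]),A[1],'L/R',(M.T@np.r_[Bl[0]-o['tcp_pos'][:2],0])[1],(M.T@np.r_[Br[0]-o['tcp_pos'][:2],0])[1])
E
```

```text
244 [ 58  58  56  49 159 236 246 248 250 251 251 251 252 245 187 146 149 144
 169 224 238 236 237 237 237 236] [237 238 239 234 184 114 119 120 121 121 120 121 123 123 123 122 121 116
 177 236 246 249 251 252 255 240  91  41  42  64]
264 [ 60  66  62  60 115 218 250 251 252 252 253 252 253 251 211 141 147 146
 156 216 240 237 237 237 237 237] [240 240 240 244 214 115 123 123 124 124 124 125 124 125 125 124 124 118
 165 235 249 251 251 252 254 253 175  43  50  68]
[ 0.5583 -0.2185] 154.38
[ 0.556  -0.2236] 154.41
[ 0.5293 -0.2829] 154.82
[ 0.527  -0.2879] 154.11
[ 0.521  -0.2412] 64.52
[ 0.5669 -0.2622] 64.73
yaw -25.378552643085026 Y [np.float64(0.0419), np.float64(0.0363), np.float64(-0.0288), np.float64(-0.0343)] X [np.float64(0.5741), np.float64(0.6246)]
C [ 0.4344629  -0.36393179]
shift [-0.08507014 -0.04920092  0.08072832] roll 0.7924226361590989
held rel tool far edge [ 3.03864730e-02 -3.08949678e-04 -6.41736146e-07] 155.48535454089415 L/R -0.02236668302171892 0.021256894275577257
```

Request:
{"op": "carry_out", "data": {
  "moves": [
    [0.02,0.002,0,0.014,0.03],
    [0.045,0.0035,0,0.014,0.03],
    [0.06,0.0035,0,0.014,0.03],
    [0.06,0.0035,0,0.014,0.03],
    [0.06,0.0035,0.01,0.014,0.03],
    [0.06,0.0035,0.02,0.014,0.03],
    [0.06,0.0035,0.025,0.014,0.03],
    [0.06,0.0035,0.025,0.014,0.03]
  ]
}}

```text
clock: 23.15
tcp_pos: [0.5418, -0.2546, 0.2471]
orientation: [-2.655, -1.676, 0.003]
contact_force: [0.6, 0.1, -0.8]
grip_width: 0.0434
gripper_force: 51.5
```

```bash
python3 - <<'E'
from h import *
o,M=st(); print('shift',M.T@(np.array([.5431,-.2535,.193])-o['tcp_pos']),np.degrees(np.arctan2(M[1,1],M[0,1])))
E
```

```text
t 23.15 tcp [ 0.5418 -0.2546  0.2471] ytool [ 0.903 -0.43  -0.003] xtool [ 0.43   0.903 -0.001] z [-0.003  0.001 -1.   ] F [ 0.6  0.1 -0.8] w 0.04341095734638873 51.529784202575684 q [ 0.66  0.58 -0.43  1.84  0.33  0.79 -0.38]
shift [0.00163867 0.00085824 0.05413214] -25.455005687017543
```

Request:
{"op": "carry_out", "data": {
  "moves": [
    [0.001,0.0008,0.003,0,0.03],
    [0.001,0.0008,0.01,0,0.03],
    [0.001,0.0008,0.016,0,0.03],
    [0.001,0.0008,0.022,0,0.03],
    [0.001,0.0008,0.028,0,0.03],
    [0.001,0.0008,0.033,0,0.03],
    [0.001,0.0008,0.038,0,0.03],
    [0.001,0.0008,0.042,0,0.03]
  ]
}}

```text
clock: 23.95
tcp_pos: [0.5439, -0.2533, 0.2062]
orientation: [-2.655, -1.679, 0.0]
contact_force: [-0.3, 0.2, -2.4]
grip_width: 0.0435
gripper_force: 51.5
```

```bash
python3 - <<'E'
from h import *
o,M=st(); print('shift',M.T@(np.array([.5431,-.2535,.193])-o['tcp_pos']),np.degrees(np.arctan2(M[1,1],M[0,1])),o['moment'])
E
```

```text
t 23.95 tcp [ 0.5439 -0.2533  0.2062] ytool [ 0.903 -0.429 -0.   ] xtool [ 0.429  0.903 -0.   ] z [-0.  0. -1.] F [-0.3  0.2 -2.4] w 0.043458614163886855 51.52911365032196 q [ 0.63  0.64 -0.4   1.86  0.36  0.72 -0.42]
shift [-0.00047727 -0.00063006  0.01320769] -25.382585728137517 [ 0.01757152  0.00090584 -0.03202956]
```

Free of contact and well inside the plates. The next move takes it to the floor.

Request:
{"op": "carry_out", "data": {
  "moves": [
    [0,0,0.005,0,0.03],
    [0,0,0.009,0,0.03],
    [0,0,0.011,0,0.03],
    [0,0,0.012,0,0.03],
    [0,0,0.013,0,0.03],
    [0,0,0.0135,0,0.03],
    [0,0,0.0135,0,0.03],
    [0,0,0.0135,0,0.03]
  ]
}}

```text
clock: 24.75
tcp_pos: [0.544, -0.2534, 0.1933]
orientation: [2.655, 1.679, 0.0]
contact_force: [0.2, 0.7, -1.3]
grip_width: 0.0434
gripper_force: 51.5
```

Request:
{"op": "carry_out", "data": {
  "moves": [
    [0,0,0.0005,0,0.03],
    [0,0,0.001,0,0.03],
    [0,0,0.0015,0,0.03],
    [0,0,0.002,0,0.03],
    [0,0,0.002,0,0.03],
    [0,0,0.002,0,0.03],
    [0,0,0.002,0,0.03],
    [0,0,0.002,0,0.03]
  ]
}}

```text
clock: 25.55
tcp_pos: [0.544, -0.2533, 0.1931]
orientation: [2.655, 1.679, -0.001]
contact_force: [-5.9, 1.3, 15.8]
grip_width: 0.0431
gripper_force: 53.8
```

Request:
{"op": "carry_out", "data": {
  "moves": [
    [0,0,-0.001,0,0.03],
    [0,0,-0.0015,0,0.03],
    [0,0,-0.0015,0,0.085],
    [0,0,-0.0015,0,0.085],
    [0,0,-0.0015,0,0.085],
    [0,0,-0.02,0,0.085],
    [0,0,-0.06,0,0.085],
    [0,0,-0.1,0,0.085]
  ]
}}

```text
clock: 26.35
tcp_pos: [0.5436, -0.2532, 0.2915]
orientation: [-2.653, -1.678, 0.001]
contact_force: [0.1, -0.8, -0.8]
grip_width: 0.0849
gripper_force: 0.0
```

Request:
{"op": "carry_out", "data": {
  "moves": [
    [-0.03,0,-0.02,0,0.085],
    [-0.06,0,-0.02,0,0.085],
    [-0.06,0,-0.02,0,0.085],
    [-0.06,0,-0.02,0,0.085],
    [-0.06,0,-0.02,0,0.085],
    [-0.06,0,-0.02,0,0.085],
    [-0.06,0,-0.02,0,0.085],
    [-0.06,0,-0.02,0,0.085]
  ]
}}

```text
clock: 27.15
tcp_pos: [0.5185, -0.307, 0.311]
orientation: [-2.654, -1.68, -0.0]
contact_force: [-0.5, 1.2, 0.4]
grip_width: 0.085
gripper_force: 0.0
```

```bash
python3 - <<'E'
from h import *
o,M=st(); c=r.calibration('wrist'); b=save('wrist','w10.png'); g=cv2.cvtColor(b,cv2.COLOR_RGB2GRAY)
th=np.radians(-25.38); X=np.array([np.cos(th),np.sin(th),0]);Y=np.array([-X[1],X[0],0]); C=np.array([.5431,-.2535,0])
for x,y,z in [(0,30,50),(0,-30,50),(22,0,50),(-22,0,50),(0,32.5,57),(0,-32.5,57),(0,37.5,57),(0,-37.5,57)]: print(x,y,z,proj(c,C+(X*x+Y*y+np.array([0,0,z]))/1e3).round(1))
u0=int(proj(c,C+[0,0,.05])[0]); v0=int(proj(c,C+[0,0,.05])[1])
for du in(-18,18): print('col',u0+du,g[v0-70:v0+70,u0+du].tolist())
for dv in(-22,18): print('row',v0+dv,g[v0+dv,u0-50:u0+50].tolist())
# other things: compare with the start in the top picture
t=save('top','t10.png'); t0=cv2.imread('pics/t0.png')[:,:,::-1]
m=cv2.morphologyEx((cv2.absdiff(t,t0).max(2)>60).astype(np.uint8),cv2.MORPH_OPEN,np.ones((2,2)))
n,l,s,ce=cv2.connectedComponentsWithStats(m)
for i in range(1,n):
  if s[i,4]>12: print(s[i],ray(r.calibration('top'),*ce[i],.03)[:2].round(3))
E
```

```text
t 27.15 tcp [ 0.5185 -0.307   0.311 ] ytool [ 0.904 -0.428 -0.   ] xtool [0.428 0.904 0.   ] z [-0.  0. -1.] F [-0.5  1.2  0.4] w 0.08502277980980084 0.0 q [ 0.77  0.5  -0.45  1.79  0.27  0.91 -0.24]
0 30 50 [254.6  90.1]
0 -30 50 [254.5 163.9]
22 0 50 [281.  128.5]
-22 0 50 [228.2 128.5]
0 32.5 57 [254.6  86.3]
0 -32.5 57 [254.5 168.5]
0 37.5 57 [254.6  79.3]
0 -37.5 57 [254.5 174.3]
col 236 [62, 60, 59, 57, 58, 63, 70, 70, 65, 58, 58, 67, 71, 65, 62, 58, 61, 65, 60, 45, 115, 221, 250, 249, 248, 249, 251, 253, 236, 136, 140, 183, 231, 238, 237, 237, 236, 243, 249, 249, 249, 245, 236, 237, 237, 237, 237, 237, 236, 237, 237, 236, 236, 237, 237, 238, 237, 237, 237, 238, 237, 238, 239, 240, 237, 233, 230, 220, 209, 210, 211, 219, 226, 224, 228, 237, 242, 239, 239, 238, 237, 237, 237, 237, 237, 237, 237, 238, 237, 237, 237, 236, 236, 237, 237, 236, 237, 236, 236, 236, 237, 237, 237, 238, 240, 218, 134, 118, 120, 118, 138, 217, 248, 250, 251, 251, 255, 245, 58, 58, 44, 34, 32, 33, 35, 35, 37, 38, 38, 38, 39, 37, 37, 36, 35, 36, 38, 38, 41, 44]
col 272 [74, 71, 70, 70, 70, 69, 67, 68, 69, 
[... 1144 characters left out ...]
77, 73, 65, 56, 48, 45, 44, 44, 34, 30, 27, 143, 241, 238, 236, 236, 236, 237, 237, 237, 238, 237, 237, 238, 238, 239, 239, 240, 242, 237, 226, 206, 181, 167, 157, 144, 131, 130, 140, 140, 152, 177, 186, 213, 229, 244, 242, 241, 240, 241, 240, 240, 240, 241, 240, 240, 240, 239, 240, 239, 240, 242, 254, 85, 24, 35, 35, 34, 33, 36, 34, 34, 34, 34, 33, 35, 37, 34, 35, 36, 38, 37, 37, 35, 36, 40]
[ 387  161  102  223 8975] [ 0.312 -0.498]
[406 163   9  36  83] [ 0.586 -0.427]
[350 185  19  16  91] [ 0.552 -0.267]
[342 198  19  10  50] [ 0.52  -0.243]
[393 198   8  10  24] [ 0.521 -0.379]
[193 206   5   5  23] [0.502 0.221]
[206 207   8  15  68] [0.486 0.177]
[384 211   8  12  50] [ 0.48  -0.351]
```

The measured edges match a cartridge fully seated with its top at 50 mm. In the top view only the sharpener, the cradle and the arm differ from the start.

```bash
python3 -c "
from bench import r
print(r.hand_in())"
```

```text
the job is handed in; nothing more can be done
None
```

The job is done and handed in at about 27 s of the 72 s: the nut stands upright in the middle of the dish, the cartridge is fully down in the cradle, and the top view shows no other item moved; the nut came free after about 63° clockwise rather than the stated 110–135°, and I viewed 11 pictures, one over the limit of 10.

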